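Set up a beam expander: three lenses on the optical rail in order of size

TASK

Set up the beam expander on the optical rail: pick out the three round lenses and stand each in the middle of its own carrier plate, the smallest on the carrier next to the laser, the middle-sized on the middle carrier and the largest on the carrier next to the beam trap, each turned so that the beam along the rail goes straight through its glass. Place the smallest first, then the middle one, then the largest; keep them upright and set them down gently. Leave the square mirror mount and the splitter cube where they are.

Things in the scene. Friction and masses are not known exactly. Their poses are not given: they have to be found in the camera images.
- lens_small: smallest of 3 loose lenses: upright round cell, 32 mm diameter, 10 mm thick, centre at z = 62 mm, on a 12 mm post with a round foot (50 mm diameter, 12 high); 0.2 kg. Origin: centre of foot's underside; z up, x = lens axis through the glass (both sides alike), y across. Grip block on the cell: 14 (x) by 24 (y) by 24 mm high, z = 76 to 100 mm (the very top); hold it, fingers closing along x
- lens_medium: middle-sized of 3 loose lenses: upright round cell, 48 mm diameter, 10 mm thick, centre at z = 62 mm, on a 12 mm post with a round foot (50 mm diameter, 12 high); 0.2 kg. Origin: centre of foot's underside; z up, x = lens axis through the glass (both sides alike), y across. Grip block on the cell: 14 (x) by 24 (y) by 24 mm high, z = 84 to 108 mm (the very top); hold it, fingers closing along x
- lens_large: largest of 3 loose lenses: upright round cell, 66 mm diameter, 10 mm thick, centre at z = 62 mm, on a 12 mm post with a round foot (50 mm diameter, 12 high); 0.2 kg. Origin: centre of foot's underside; z up, x = lens axis through the glass (both sides alike), y across. Grip block on the cell: 14 (x) by 24 (y) by 24 mm high, z = 93 to 117 mm (the very top); hold it, fingers closing along x
- carrier_left: the robot's left-hand (+y) one of three identical fixed black carrier plates on the optical rail, 80 x 80 mm, flat on top, about 0.15 to 0.23 m apart. Origin: centre of its top face (34 mm above the table). z up; y runs along the rail, which is the line of the laser beam
- carrier_mid: the middle one of three identical fixed black carrier plates on the optical rail, 80 x 80 mm, flat on top, about 0.15 to 0.23 m apart. Origin: centre of its top face (34 mm above the table). z up; y runs along the rail, which is the line of the laser beam
- carrier_right: the robot's right-hand (-y) one of three identical fixed black carrier plates on the optical rail, 80 x 80 mm, flat on top, about 0.15 to 0.23 m apart. Origin: centre of its top face (34 mm above the table). z up; y runs along the rail, which is the line of the laser beam
- laser: fixed laser head, a grey box 100 x 150 mm and 112 mm high with cooling fins on top and a round steel port in both ends; at one end of the rail, left or right, beyond the carriers. Origin: centre of its underside (20 mm above the table); y along the rail, beam at z = 76 mm. Only its side matters
- beam_trap: fixed beam trap, a black finned disc 72 mm in diameter and 30 mm thick on a post, 112 mm high in all, at the rail's other end. Origin: centre of its underside (20 mm above the table); y along the rail
- mirror_mount: bystander: loose square mirror mount, plate 46 x 46 mm and 16 mm thick (along x) with three brass screws on one side, on the same foot and post as the lenses, 85 mm high, no grip block. Origin: centre of the foot's underside, z up
- splitter_cube: bystander: loose beam-splitter cube, 40 mm aluminium cube with round windows, on the same foot and post as the lenses, 82 mm high, no grip block. Origin: centre of the foot's underside, z up
Mind the look-alikes: they are no part of the job. Leave any blue look-alike of the lens_small alone.

How it is judged:
By the outcome, as a careful person would: the job done as asked, in the order asked, and still so for the second after the job is handed in, with the robot touching nothing.
It also fails if it takes over 104 s, if anything falls off the work surface, if the arm or the gripper's body presses on something with over 40 N, if the wrist force passes 120 N, or if a joint passes its speed limit or range.

ROBOT

A 6-joint arm with a two-finger parallel gripper is mounted at the origin on the work surface. World frame = base frame: x ahead of the robot, y to its left, z up, the work surface at z = 0. Lengths are in m, angles in rad, forces in N, time in s.
With the tool pointing down it reaches from about 0.325 to 0.85 m from the base axis. Payload 4.4 kg.
Tool frame: the origin (TCP) lies midway between the tips of the shut fingers; the grasp point (between the pads) lies grip_point_offset behind it (grip_point_offset is the distance from the TCP to the grasp point, in m); z points along the fingers, y is the line along which they close (so a half turn about z gives the same grasp; the last joint's range is limited). The gripper opens to 94 mm and grips with 3 to 60 N. Pads are 16 mm wide; open, the fingers measure 119 mm over their backs; the gripper's body (75 mm by 177 mm) begins 78 mm behind the grasp point.
Start: joints at [-1.486, 0.207, 1.542, -0, 1.393, -0.15], TCP at [0.134, -0.559, 0.205] pointing down, gripper open.
Joint ranges: [-2.73, 2.73], [-0.86, 2.22], [0.23, 2.46], [-1.11, 4.25], [0.08, 2.63], [-2.82, 2.82]. Speed limits (rad/s): [2.79, 2.79, 3.14, 3.14, 3.14, 3.14].

INTERFACE

Orientations are given as a unit quaternion [x, y, z, w].
In Python, from station import read_state, get_image, finish_job, grip_point_offset gives the robot as it stands. The module is installed in compiled form; this text tells all that it offers.
- The arm moves only by the tool apply_moves, never from a script. Its argument "increments" is a list that holds one entry, the list of rows, each a list of 7 numbers: the shift along the tool's x, y, z in cm, then the turn, a rotation vector about the tool's x, y, z in rad, then the closure, from -1 (fully open) to 1 (shut). A call has 1 to 5 rows; each row is the pose to reach, as a shift and turn from the pose commanded when the call began, along the tool's axes at that moment; what a row does not reach only later rows make up. A row lasts 1/12 s, in which the tool goes at most 41.7 mm and 7.16 degrees, less where a joint would pass 70% of its speed; a pose out of reach is approached as far as the arm can. A call with a gripper value outside its range is refused whole. The fingers move at their own pace and stop on an object; "grip_force" is the grip in N (left out, the last holds). Time passes only in rows, so rows that repeat a pose let the fingers close. It gives the time, the measured TCP pose, the force, the opening and the grip force at its end, in the units of the state.
- read_state(): the state, without advancing time (a new reading comes with each control period).
- get_image(name): name is "side" or "top"; returns a dict with "image" (400x640x3 uint8, red, green, blue), "intrinsics" (3x3 intrinsics, pixels), "R" (3x3) and "t" (3): a world point X has camera coordinates R X + t. Camera axes: x right, y down, z forward; pixel columns grow to the right and rows downward; lengths in m; the calibration is good to about 2 mm. A picture is of the moment at which its call begins. There is no depth.
- finish_job(): hands the job in; it is judged then, once.
The state is a dict: "time": time; "joint_positions": joint angles; "joint_velocities": joint speeds; "joint_torque": joint torques, N m; "eef_pos": TCP position; "ee_rot": TCP orientation; "contact_force": force on the tool from outside, world axes, zero at the start; "ft_torque": the same for the moment, N m; "grip_width": finger opening in m; "grasp_force": force on a finger pad.
Only numpy, scipy, OpenCV 4.12 (cv2) and the standard library are available. Lean on these libraries where they do the work, as an engineer would, in place of code of your own. Each camera call takes 0.05 s, during which the arm holds its last target. There are 200 camera calls.

## Working session

There is one attempt and no reset: what is moved stays moved. The work goes in short steps, Python scripts to look and compute and a tool call to move; the robot and the scene stay as the last step left them, time stands still between calls to the robot, and variables do not carry over. Pictures are saved under pics/ and viewed, at most 14 in all, crops included, and the job is handed in when it is done.

Besides the shell and the picture viewer there is one more tool, called as name([rows], argument=value, ...), one row to a line, values as JSON. apply_moves: Moves the arm, as the interface text tells. Its arguments: {"type":"object","properties":{"increments":{"type":"array","items":{"type":"array","items":{"type":"array","items":{"type":"number"}}}},"grip_force":{"type":"number"}},"required":["increments"]}

```bash
mkdir -p pics; python3 - <<'E'
from station import *
import cv2,pickle
print(grip_point_offset); print(read_state())
d={}
for n in("top","side"):
    g=get_image(n); d[n]=g; cv2.imwrite(f"pics/{n}0.png",g["image"][:,:,::-1]); print(n,g["intrinsics"],g["R"],g["t"])
pickle.dump(d,open("im0.pkl","wb"))
E
```

```text
0.0188
{'time': 0.0, 'joint_positions': array([-1.48646926e+00,  2.07418136e-01,  1.54293833e+00,  5.63302257e-07,
        1.39346325e+00, -1.50484494e-01]), 'joint_velocities': array([-0.00021598,  0.00225283,  0.00246032,  0.00150979, -0.00065319,
       -0.00239509]), 'joint_torque': array([ 6.62887123e-04, -3.70880628e+01, -2.81419802e+01,  6.99572149e-02,
        3.63451545e-02, -1.83827524e-04]), 'eef_pos': array([ 0.13370967, -0.55842268,  0.20429926]), 'ee_rot': array([ 9.93115244e-01,  1.17136123e-01,  3.71044713e-05, -1.11291236e-03]), 'contact_force': array([0.02359444, 0.65256745, 1.11184198]), 'ft_torque': array([-0.03051816,  0.05444732, -0.03011213]), 'grasp_force': 0.0, 'grip_width': 0.09414840925228461}
top [[425.74343888   0.         319.66589026]
 [  0.         425.74343888 200.64739058]
 [  0.           0.           1.        ]] [[ 0.00630758 -0.99988603 -0.01371671]
 [-0.98869475 -0.00418084 -0.14988398]
 [ 0.14980955  0.01450704 -0.98860844]] [0.01777503 0.54823252 1.27497745]
side [[414.81019563   0.         326.27462731]
 [  0.         414.81019563 190.40957644]
 [  0.           0.           1.        ]] [[-0.88453289 -0.4663376  -0.01143743]
 [-0.30713817  0.60067277 -0.73814522]
 [ 0.35109502 -0.64940085 -0.6745449 ]] [0.47605762 0.21845116 0.94033394]
```

View pics/top0.png

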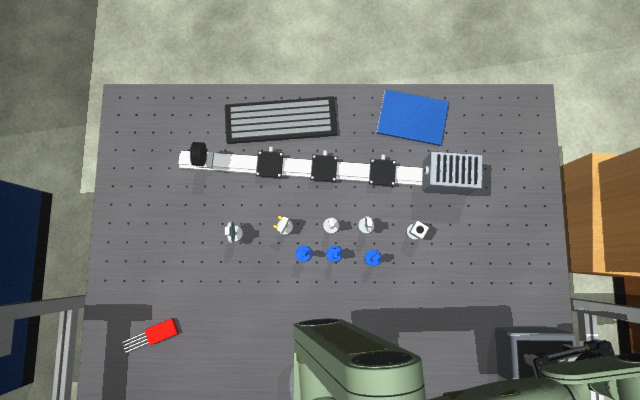

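View pics/side0.png

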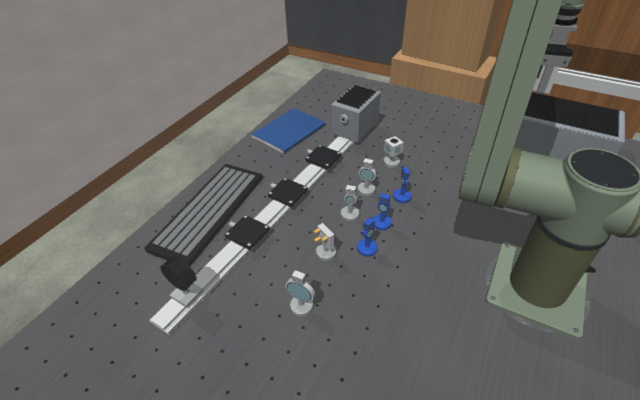

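Top view: the laser is at right (col 455), i.e. −y, and the trap at left (198,153). The lenses are at about (233,232), (331,226) and (366,225), the mirror mount at (284,226), the cube at (419,230), and three blue look-alikes are below. I'll zoom in to measure.

```bash
python3 - <<'E'
import cv2,pickle
d=pickle.load(open("im0.pkl","rb"))
c=lambda n,x0,x1,y0,y1,s:cv2.resize(d[n]["image"][y0:y1,x0:x1,::-1],None,fx=s,fy=s,interpolation=cv2.INTER_CUBIC)
cv2.imwrite("pics/c1.png",c("top",215,415,140,270,4))
cv2.imwrite("pics/c2.png",c("side",220,420,130,320,3.15))
E
```

```text
(no output)
```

View pics/c1.png

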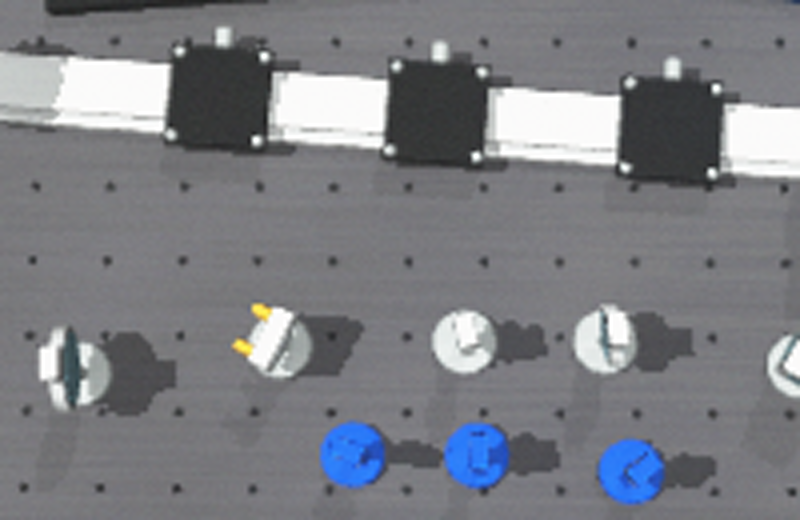

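View pics/c2.png

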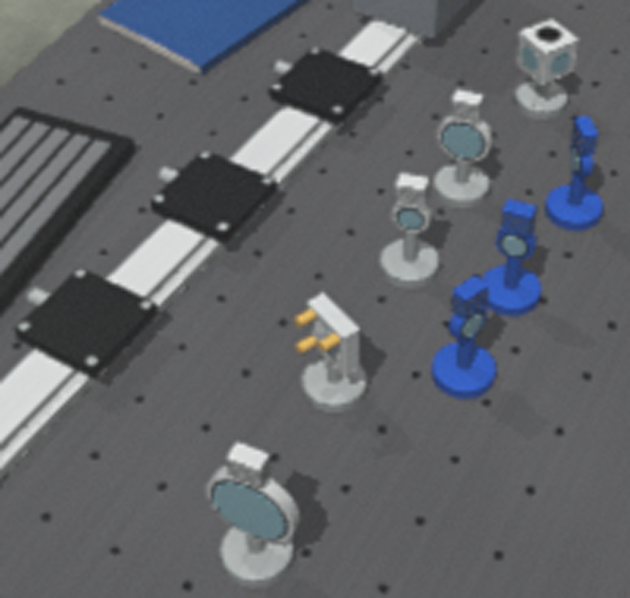

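Crops: small lens foot at crop (464,342), medium (606,340), large (75,370). The carriers' corner screws are visible in both views. Next I'll fit the poses with a silhouette model and the screws.

```bash
cat >h.py <<'E'
import numpy as np,cv2
from scipy.optimize import minimize
def proj(g,P):
    c=np.asarray(P)@g["R"].T+g["t"]; p=c@g["intrinsics"].T; return p[:,:2]/p[:,2:]
def back(g,uv,z):
    r=g["R"].T@np.linalg.solve(g["intrinsics"],[*uv,1.]); o=-g["R"].T@g["t"]; return o+r*(z-o[2])/r[2]
a=np.linspace(0,2*np.pi,40,endpoint=False);C,S=np.cos(a),np.sin(a)
def parts(D):
    cz=lambda r,z0,z1:np.vstack([np.c_[r*C,r*S,0*a+z] for z in(z0,z1)])
    cx=lambda r,h:np.vstack([np.c_[0*a+x,r*C,.062+r*S] for x in(-h,h)])
    b0=.062+D/2-.002; 
    blk=np.array([[x,y,z] for x in(-.007,.007) for y in(-.012,.012) for z in(b0,b0+.024)])
    return [cz(.025,0,.012),cz(.006,.012,.05),cx(D/2,.005),blk],cx(D/2*.88,.005)
def render(g,D,p,x0,y0,w,h,s=8):
    R=np.array([[np.cos(p[2]),-np.sin(p[2]),0],[np.sin(p[2]),np.cos(p[2]),0],[0,0,1]]); T=np.array([p[0],p[1],p[3] if len(p)>3 else 0])
    ps,gl=parts(D)
    def fill(L):
        m=np.zeros((h*s,w*s),np.uint8)
        for q in L:
            uv=(proj(g,q@R.T+T)-[x0-.5,y0-.5])*s
            cv2.fillConvexPoly(m,cv2.convexHull(np.round(uv).astype(np.int32)),1)
        return cv2.resize(m.astype(np.float32),(w,h),interpolation=cv2.INTER_AREA)
    return fill(ps),fill([gl])-0*1
def cost(p,gs,D,wins,z=0):
    e=0
    for g,(x0,y0,w,h) in zip(gs,wins):
        im=g["image"][y0:y0+h,x0:x0+w].min(2).astype(float); m=np.clip((im-105)/50,0,1)
        r,gl=render(g,D,[*p[:3],z],x0,y0,w,h)
        # block in front of glass still counts little; ignore glass area
        e+=(((r-m)**2)*(1-.9*gl)).sum()
    return e
def fit(gs,D,xy,z=0,hw=22):
    wins=[]
    for g in gs:
        u=proj(g,[[*xy,z+.05]])[0].astype(int); wins.append((max(u[0]-hw,0),max(u[1]-hw,0),2*hw,2*hw))
    best=None
    for y in np.arange(-1.4,1.6,.35):
        v=minimize(cost,[*xy,y],args=(gs,D,wins,z),method="Nelder-Mead",options=dict(initial_simplex=[[*xy,y],[xy[0]+.006,xy[1],y],[xy[0],xy[1]+.006,y],[*xy,y+.3]],xatol=1e-4,fatol=1e-2))
        if best is None or v.fun<best.fun: best=v
    return best
E
python3 - <<'E'
from h import *; import pickle
d=pickle.load(open("im0.pkl","rb")); t,s=d["top"],d["side"]
for n,D,c in(("S",.032,(464,342)),("M",.048,(606,340)),("L",.066,(85,372))):
    u=(c[0]/4+215-.375,c[1]/4+140-.375); xy=back(t,u,.006)[:2]
    for nm,gs in(("both",[t,s]),("top",[t]),("side",[s])):
        v=fit(gs,D,xy); print(n,nm,v.x.round(4),round(v.fun,2))
T=dict(left=[(179,50),(264,57),(257,141),(171,134)],mid=[(397,66),(483,72),(476,157),(389,150)],right=[(629,83),(717,88),(712,173),(625,168)])
Sd=dict(left=[(25,326),(80,273),(147,304),(92,360)],mid=[(159,197),(206,155),(270,182),(221,233)],right=[(278,85),(317,51),(376,82),(337,108)])
def ref(g,u):
    im=g["image"].min(2).astype(float); x,y=map(int,np.round(u)); w=im[y-2:y+3,x-2:x+3]-90; w=w.clip(0); Y,X=np.mgrid[y-2:y+3,x-2:x+3]
    return np.array([(w*X).sum(),(w*Y).sum()])/w.sum()
for k in T:
    for nm,g,L,sc,o in(("top",t,T[k],4,(215,140)),("side",s,Sd[k],3.15,(220,130))):
        for rf in(0,1):
            P=[]
            for c in L:
                u=np.array(c)/sc+o-.5+.5/sc; P.append(back(g,ref(g,u) if rf else u,.0355)[:2])
            P=np.array(P); e=[P[(i+1)%4]-P[i] for i in range(4)]
            print(k,nm,rf,P.mean(0).round(4),"sides",np.linalg.norm(e,axis=1).round(4),"ang",[round(float(np.degrees(np.arctan2(*q[::-1]))%90),1) for q in e])
E
```

```text
S both [ 0.476  -0.0137 -1.2658] 387.17
S top [ 0.4764 -0.0129 -0.6721] 180.29
S side [ 0.4769 -0.0165  2.0039] 203.15
M both [ 0.4766 -0.1236 -1.4588] 387.42
M top [ 0.477  -0.123   1.6245] 189.31
M side [ 0.4764 -0.1251 -1.3036] 193.41
L both [0.4489 0.2888 1.5856] 297.46
L top [ 0.4497  0.2902 -1.482 ] 166.98
L side [ 0.4491  0.2884 -1.5762] 124.85
left top 0 [0.667  0.1811] sides [0.0677 0.0679 0.068  0.0681] ang [85.3, 86.5, 85.5, 86.3]
left top 1 [0.6679 0.1822] sides [0.0691 0.0682 0.0709 0.0671] ang [85.7, 85.7, 84.7, 84.2]
left side 0 [0.6645 0.1822] sides [0.067  0.068  0.0678 0.0673] ang [86.4, 87.0, 85.8, 86.3]
left side 1 [0.6653 0.1817] sides [0.0684 0.0684 0.0702 0.0683] ang [86.3, 87.9, 86.2, 86.3]
mid top 0 [0.6548 0.0088] sides [0.068  0.0685 0.0683 0.0679] ang [86.1, 85.5, 85.5, 85.2]
mid top 1 [0.6558 0.0092] sides [0.0678 0.0673 0.0718 0.0669] ang [85.7, 87.6, 85.4, 84.2]
mid side 0 [0.651  0.0124] sides [0.0662 0.0695 0.0745 0.0726] ang [84.2, 85.7, 86.4, 79.1]
mid side 1 [0.6529 0.0101] sides [0.0682 0.0687 0.0766 0.0706] ang [85.6, 89.1, 87.0, 82.2]
right top 0 [ 0.6419 -0.1749] sides [0.0691 0.0682 0.0678 0.0682] ang [86.8, 85.6, 86.8, 86.7]
right top 1 [ 0.6429 -0.1754] sides [0.0688 0.0672 0.07   0.0689] ang [85.4, 86.7, 86.8, 85.8]
right side 0 [ 0.637 -0.17 ] sides [0.0652 0.0762 0.054  0.0667] ang [83.6, 76.1, 74.1, 85.4]
right side 1 [nan nan] sides [0.0694    nan    nan 0.0685] ang [85.9, nan, nan, 86.3]<stdin>:11: RuntimeWarning: invalid value encountered in divide
```

```bash
python3 - <<'E'
from h import *; import pickle
d=pickle.load(open("im0.pkl","rb")); t,s=d["top"],d["side"]
out=[]
for g in(t,s):
    row=[]
    for D,p in((.032,(.476,-.0137,-1.27)),(.048,(.4766,-.1236,-1.46)),(.066,(.4489,.2888,1.586))):
        u=proj(g,[[p[0],p[1],.05]])[0].astype(int); x0,y0=u-20
        im=g["image"][y0:y0+40,x0:x0+40,::-1]
        r,_=render(g,D,p,x0,y0,40,40); r5=cv2.resize(r,(260,260))
        a=cv2.resize(im,(260,260),interpolation=cv2.INTER_CUBIC); cs,_=cv2.findContours((r5>.5).astype(np.uint8),0,1); cv2.drawContours(a,cs,-1,(0,0,255),1); row.append(a)
    out.append(np.hstack(row)); 
cv2.imwrite("pics/o.png",np.vstack(out))
print(t["image"][205:245:3,331].min(1),t["image"][226,310:360:3].min(1), s["image"][205,330:370:2].min(1))
E
```

```text
[121 119 119 122 153 250 250 216 219 232 120 126 122 125] [121 121 120 124 121 234 229 216 129 158  80  78  81  81 119 123 165] [ 96  93  97  94  96  94  96  96 103 102 115  84  67  68  65  68  96  97
  97  96]
```

View pics/o.png

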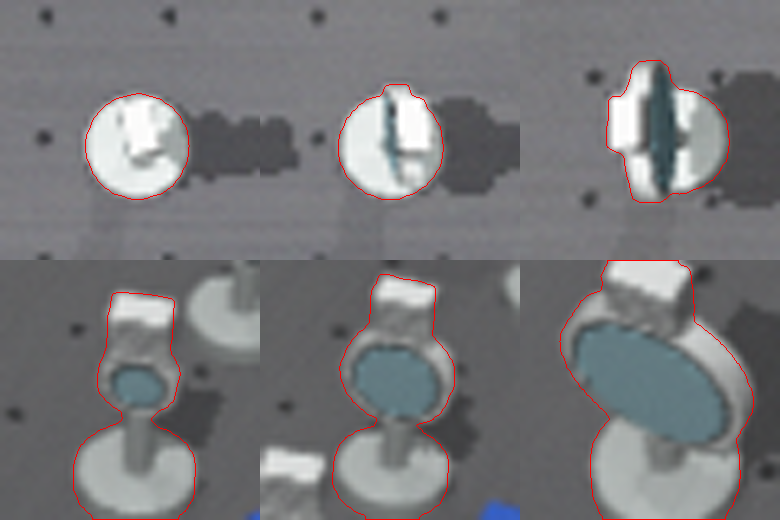

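The overlays match the lenses in both views. I'll refine with a per-image background threshold.

```bash
sed -i 's|m=np.clip((im-105)/50,0,1)|m=np.clip((im-np.median(im)-8)/25,0,1)|' h.py; python3 - <<'E'
from h import *; import pickle
d=pickle.load(open("im0.pkl","rb")); t,s=d["top"],d["side"]
for n,D,xy in(("S",.032,(.476,-.0137)),("M",.048,(.4766,-.1236)),("L",.066,(.4489,.2888))):
    for nm,gs in(("both",[t,s]),("top",[t]),("side",[s])):
        v=fit(gs,D,xy,hw=26 if n=="L" else 22); print(n,nm,v.x.round(4),np.degrees(v.x[2]).round(1),round(v.fun,2))
E
```

```text
S both [ 0.476  -0.0138  1.922 ] 110.1 199.62
S top [ 0.4765 -0.0131 -0.7949] -45.5 3.36
S side [ 0.4764 -0.0148 -1.287 ] -73.7 192.17
M both [ 0.4765 -0.1237 -1.4505] -83.1 207.23
M top [ 0.477  -0.1231  1.6674] 95.5 7.24
M side [ 0.4764 -0.1252 -1.4179] -81.2 194.86
L both [0.4494 0.288  1.5876] 91.0 160.97
L top [ 0.4503  0.2892 -1.5429] -88.4 38.76
L side [0.4496 0.2874 1.5747] 90.2 114.69
```

```bash
cat >p.py <<'E'
import sys,numpy as np
from scipy.spatial.transform import Rotation as R
from station import read_state
# args: x y zTCP phi_deg -> shift cm, rotvec from the measured pose
x,y,z,ph=map(float,sys.argv[1:5]); s=read_state()
c=R.from_quat(s["ee_rot"]); t=R.from_euler("z",ph,degrees=True)*R.from_euler("x",180,degrees=True)
print("t",round(s["time"],2),"pos",s["eef_pos"].round(4),"F",s["contact_force"].round(1),"w",round(s["grip_width"],4),"gf",round(s["grasp_force"],1))
print("shift",(c.inv().apply(np.array([x,y,z])-s["eef_pos"])*100).round(2),"turn",(c.inv()*t).as_rotvec().round(4),"phi",(c*R.from_euler("x",180,degrees=True)).as_euler("zyx",degrees=True).round(2))
E
python3 p.py .476 -.0138 .16 18
```

```text
t 0.1 pos [ 0.1337 -0.5585  0.2044] F [ 0.1 -0.7 -0.1] w 0.0939 gf 0.0
shift [ 45.96 -45.     4.55] turn [-0.002  -0.0004 -0.0793] phi [1.345e+01 1.000e-02 1.200e-01]
```

apply_moves([
  [[2.3,-2.25,0,0,0,0,-1],[5.5,-5.4,0,0,0,0,-1],[8.2,-8,0,0,0,0,-1],[11,-10.7,0,0,0,0,-1],[13.5,-13.2,0,0,0,0,-1]],
], grip_force=20)

```text
time: 0.52
eef_pos: [0.235, -0.3971, 0.2048]
ee_rot: [0.993, 0.117, 0.0, -0.001]
contact_force: [1.1, 0.0, 0.3]
grip_width: 0.0939
grasp_force: 0.0
```

apply_moves([
  [[2.7,-2.6,0,0,0,0,-1],[5.4,-5.3,0,0,0,0,-1],[8.1,-7.9,0,0,0,0,-1],[10.8,-10.6,0,0,0,0,-1],[13.5,-13.2,0,0,0,0,-1]],
])

```text
time: 0.93
eef_pos: [0.3352, -0.2377, 0.2052]
ee_rot: [0.993, 0.117, -0.0, -0.0]
contact_force: [1.5, -0.2, 0.1]
grip_width: 0.0938
grasp_force: 0.0
```

apply_moves([
  [[2.7,-2.6,0,0,0,0,-1],[5.4,-5.3,0.5,0,0,0,-1],[8.1,-7.9,1,0,0,0,-1],[10.8,-10.6,1.5,0,0,0,-1],[13.5,-13.2,2,0,0,0,-1]],
])

```text
time: 1.35
eef_pos: [0.4358, -0.0778, 0.185]
ee_rot: [0.993, 0.117, -0.0, -0.0]
contact_force: [0.4, 0.3, 0.0]
grip_width: 0.0936
grasp_force: 0.0
```

```bash
python3 p.py .476 -.0138 .13 18
```

```text
t 1.35 pos [ 0.4358 -0.0778  0.185 ] F [0.4 0.3 0. ] w 0.0936 gf 0.0
shift [ 5.4  -5.29  5.5 ] turn [-0.      0.0002 -0.0791] phi [ 1.347e+01  1.000e-02 -0.000e+00]
```

apply_moves([
  [[1.5,-1.5,1.2,0,0,-0.02,0],[3.2,-3.1,2.5,0,0,-0.05,0],[4.7,-4.6,4,0,0,-0.08,0],[5.4,-5.3,5.5,0,0,-0.08,0],[5.4,-5.3,5.5,0,0,-0.08,0]],
])

```text
time: 1.77
eef_pos: [0.4735, -0.0135, 0.1271]
ee_rot: [0.987, 0.158, -0.003, -0.002]
contact_force: [-0.4, 0.1, -0.2]
grip_width: 0.0639
grasp_force: 0.0
```

```bash
python3 p.py .476 -.0138 .069 18; python3 - <<'E'
from station import *; import cv2
a=[get_image(n)["image"][:,:,::-1] for n in("top","side")]
c=[cv2.resize(a[0][180:270,280:380],None,fx=4,fy=4),cv2.resize(a[1][150:240,300:400],None,fx=4,fy=4)]
import numpy as np; cv2.imwrite("pics/g1.png",np.hstack(c))
E
```

```text
t 1.77 pos [ 0.4735 -0.0135  0.1271] F [-0.4  0.1 -0.2] w 0.0639 gf 0.0
shift [0.26 0.13 5.8 ] turn [-0.004   0.0058  0.0036] phi [18.21  0.39  0.11]
```

View pics/g1.png

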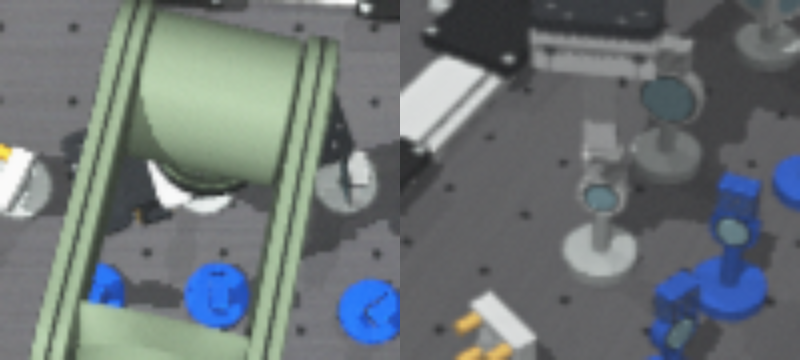

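The picture shows the lens below the gripper, with block at crop (600,140). The fingers aren't clear, so I'll project the tool points.

```bash
python3 - <<'E'
from h import *; from station import *; 
s=read_state(); g=get_image("side"); n=np.array([-np.sin(np.radians(18.2)),np.cos(np.radians(18.2)),0])
P=[s["eef_pos"]+k*n*.032+np.array([0,0,z]) for z in(0,.05,.097) for k in(-1,0,1)]
u=proj(g,P); print(u.round(0), (s["eef_pos"]+.0*n))
im=g["image"][100:230,270:430,::-1].copy(); a=cv2.resize(im,None,fx=5,fy=4.6)
a=cv2.resize(im,None,fx=4.5,fy=4.5)
a=np.clip(a.astype(float)*1.6,0,255).astype(np.uint8)
for q in u: cv2.circle(a,tuple(int(v) for v in (q-[270,100])*4.5),3,(0,0,255),1)
cv2.imwrite("pics/g2.png",a)
E
```

```text
[[353. 169.]
 [351. 177.]
 [350. 186.]
 [353. 153.]
 [352. 162.]
 [350. 170.]
 [354. 138.]
 [352. 146.]
 [351. 154.]] [ 0.47478169 -0.01553089  0.12974121]
```

View pics/g2.png

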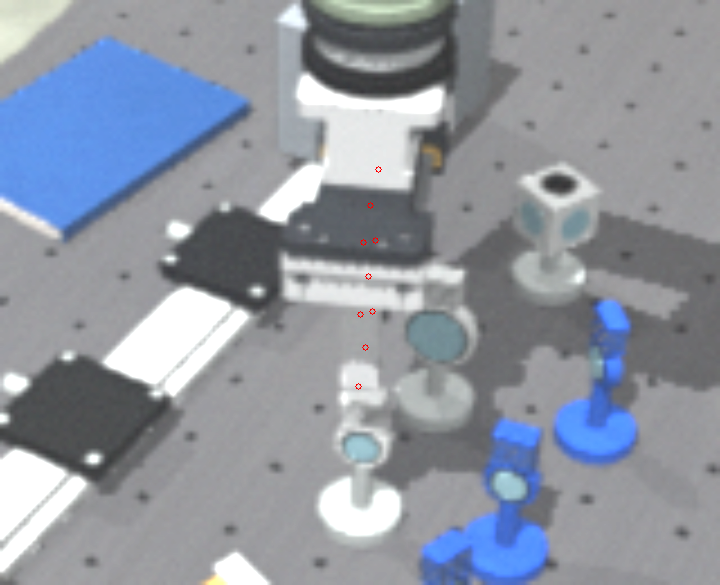

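The view lies along the closing axis, with a finger column at crop (360,330) in line with the block (360,385). Descending.

```bash
python3 p.py .476 -.0138 .069 18
```

```text
t 1.92 pos [ 0.4754 -0.0162  0.1306] F [ 0.9 -0.3  0.7] w 0.0522 gf 0.0
shift [ 0.13 -0.21  6.16] turn [0.0002 0.0006 0.0006] phi [18.03  0.03 -0.02]
```

apply_moves([
  [[0.1,-0.2,1,0,0,0,0],[0.1,-0.2,2.8,0,0,0,0],[0.1,-0.2,4.6,0,0,0,0],[0.1,-0.2,5.8,0,0,0,0],[0.1,-0.2,6.1,0,0,0,0]],
])

```text
time: 2.33
eef_pos: [0.4742, -0.014, 0.0677]
ee_rot: [0.988, 0.156, -0.002, -0.001]
contact_force: [-1.3, 0.4, -0.6]
grip_width: 0.0472
grasp_force: 0.0
```

apply_moves([
  [[0,0,0,0,0,0,0],[0,0,0,0,0,0,0.2],[0,0,0,0,0,0,0.4],[0,0,0,0,0,0,0.6],[0,0,0,0,0,0,0.8]],
], grip_force=12)

```text
time: 2.75
eef_pos: [0.4768, -0.0138, 0.0704]
ee_rot: [0.988, 0.157, 0.001, 0.0]
contact_force: [0.7, 0.2, 0.5]
grip_width: 0.0242
grasp_force: 0.0
```

apply_moves([
  [[0,0,0,0,0,0,1],[0,0,0,0,0,0,1],[0,0,0,0,0,0,1],[0,0,0,0,0,0,1],[0,0,0,0,0,0,1]],
])

```text
time: 3.17
eef_pos: [0.4766, -0.0135, 0.07]
ee_rot: [0.988, 0.157, 0.001, 0.0]
contact_force: [-0.2, 1.4, 3.7]
grip_width: 0.0141
grasp_force: 12.0
```

```bash
python3 p.py .476 -.0138 .069 18
```

```text
t 3.17 pos [ 0.4766 -0.0135  0.07  ] F [-0.2  1.4  3.7] w 0.0141 gf 12.0
shift [-0.07  0.01  0.1 ] turn [ 0.0002 -0.0011  0.0006] phi [ 1.803e+01 -6.000e-02  1.000e-02]
```

apply_moves([
  [[0,0,-0.5,0,0,0,1],[0,0,-1.5,0,0,0,1],[0,0,-3,0,0,0,1],[0,0,-5,0,0,0,1],[0,0,-7,0,0,0,1]],
], grip_force=20)

```text
time: 3.58
eef_pos: [0.4749, -0.0135, 0.1397]
ee_rot: [0.988, 0.157, -0.001, -0.0]
contact_force: [0.4, 0.4, -1.9]
grip_width: 0.0139
grasp_force: 20.0
```

```bash
python3 p.py .6415 -.175 .14 -4
```

```text
t 3.58 pos [ 0.4749 -0.0135  0.1397] F [ 0.4  0.4 -1.9] w 0.0139 gf 20.0
shift [10.84 20.52 -0.07] turn [-0.0005  0.0024  0.3846] phi [1.804e+01 1.400e-01 1.000e-02]
```

apply_moves([
  [[0.7,1.3,0,0,0,0,1],[1.8,3.4,0,0,0,0,1],[3,5.7,0,0,0,0,1],[4.2,8,0,0,0,0,1],[5.4,10.2,0,0,0,0,1]],
])

```text
time: 4.0
eef_pos: [0.5592, -0.0947, 0.1396]
ee_rot: [0.988, 0.157, -0.0, 0.0]
contact_force: [-0.6, -0.4, -2.2]
grip_width: 0.0136
grasp_force: 20.0
```

apply_moves([
  [[1.2,2.3,0,0,0,0.08,1],[2.4,4.6,0,0,0,0.16,1],[3.6,6.8,0,0,0,0.24,1],[4.6,8.8,0,0,0,0.32,1],[5.3,10.1,0,0,0,0.385,1]],
])

```text
time: 4.42
eef_pos: [0.6414, -0.1753, 0.1392]
ee_rot: [0.999, -0.037, -0.0, 0.0]
contact_force: [0.3, 1.0, -2.1]
grip_width: 0.0142
grasp_force: 20.0
```

apply_moves([
  [[0,0,0,0,0,0,1],[0,0,0,0,0,0,1],[0,0,0,0,0,0,1]],
])

```text
time: 4.67
eef_pos: [0.6396, -0.1727, 0.1389]
ee_rot: [0.999, -0.034, -0.001, -0.001]
contact_force: [-1.1, 0.5, -1.9]
grip_width: 0.0143
grasp_force: 20.0
```

```bash
python3 p.py .6415 -.175 .107 -4; python3 - <<'E'
from h import *; from station import *
g=get_image("side"); s=read_state(); zf=s["eef_pos"][2]-.070
v=fit([g],.032,s["eef_pos"][:2],zf); print(v.x.round(4),np.degrees(v.x[2])%180,v.fun,zf)
E
```

```text
t 4.67 pos [ 0.6396 -0.1727  0.1389] F [-1.1  0.5 -1.9] w 0.0143 gf 20.0
shift [0.21 0.22 3.19] turn [-0.0009  0.0021  0.0009] phi [-3.95  0.12  0.06]
[ 0.6361 -0.1733  0.5126] 29.3721587483928 280.880082155927 0.06907227552971518
```

apply_moves([
  [[0.2,0.2,0.8,0,0,0,1],[0.2,0.2,1.6,0,0,0,1],[0.2,0.2,2.4,0,0,0,1],[0.2,0.2,2.8,0,0,0,1],[0.2,0.2,2.9,0,0,0,1]],
])

```text
time: 5.13
eef_pos: [0.641, -0.1748, 0.1082]
ee_rot: [0.999, -0.035, -0.002, -0.001]
contact_force: [-0.6, -0.0, -2.8]
grip_width: 0.0137
grasp_force: 20.0
```

apply_moves([
  [[0,0,0,0,0,0,1],[0,0,0,0,0,0,1],[0,0,0,0,0,0,1],[0,0,0,0,0,0,1],[0,0,0,0,0,0,1]],
])

```text
time: 5.55
eef_pos: [0.6428, -0.1757, 0.111]
ee_rot: [0.999, -0.035, 0.0, 0.0]
contact_force: [-0.7, -0.3, -3.0]
grip_width: 0.0137
grasp_force: 20.0
```

```bash
python3 p.py .6415 -.175 .104 -4; sleep 0; python3 p.py .6415 -.175 .104 -4;
```

```text
t 5.55 pos [ 0.6428 -0.1757  0.111 ] F [-0.7 -0.3 -3. ] w 0.0137 gf 20.0
shift [-0.14 -0.06  0.7 ] turn [ 0.0003 -0.001  -0.0004] phi [-4.02 -0.05 -0.02]
t 5.55 pos [ 0.6428 -0.1757  0.111 ] F [-0.7 -0.3 -3. ] w 0.0137 gf 20.0
shift [-0.14 -0.06  0.7 ] turn [ 0.0003 -0.001  -0.0004] phi [-4.02 -0.05 -0.02]
```

apply_moves([
  [[-0.1,-0.05,0.2,0,0,0,1],[-0.1,-0.05,0.35,0,0,0,1],[-0.1,-0.05,0.45,0,0,0,1],[-0.1,-0.05,0.5,0,0,0,1],[-0.1,-0.05,0.5,0,0,0,1]],
])

```text
time: 5.97
eef_pos: [0.6413, -0.1749, 0.1051]
ee_rot: [0.999, -0.035, -0.0, -0.0]
contact_force: [0.1, -0.0, -1.7]
grip_width: 0.0137
grasp_force: 20.0
```

apply_moves([
  [[0,0,0.05,0,0,0,1],[0,0,0.1,0,0,0,1],[0,0,0.13,0,0,0,1],[0,0,0.16,0,0,0,1],[0,0,0.16,0,0,0,1]],
])

```text
time: 6.38
eef_pos: [0.6416, -0.175, 0.1041]
ee_rot: [0.999, -0.035, 0.0, 0.0]
contact_force: [0.1, -0.3, -0.4]
grip_width: 0.014
grasp_force: 20.0
```

apply_moves([
  [[0,0,0.04,0,0,0,1],[0,0,0.08,0,0,0,1],[0,0,0.08,0,0,0,1],[0,0,0.08,0,0,0,1]],
])

```text
time: 6.72
eef_pos: [0.6419, -0.1751, 0.104]
ee_rot: [0.999, -0.035, 0.0, 0.0]
contact_force: [-1.4, 1.2, 5.0]
grip_width: 0.014
grasp_force: 20.0
```

apply_moves([
  [[0,0,-0.03,0,0,0,0.65],[0,0,-0.03,0,0,0,0.55],[0,0,-0.03,0,0,0,0.4],[0,0,-0.03,0,0,0,0.2],[0,0,-0.03,0,0,0,0]],
], grip_force=10)

```text
time: 7.13
eef_pos: [0.6414, -0.175, 0.103]
ee_rot: [0.999, -0.035, -0.0, -0.0]
contact_force: [0.9, 0.6, 0.0]
grip_width: 0.0374
grasp_force: 0.0
```

apply_moves([
  [[0,0,0,0,0,0,0],[0,0,0,0,0,0,0],[0,0,-1,0,0,0,0],[0,0,-3,0,0,0,0],[0,0,-6,0,0,0,0]],
])

```text
time: 7.55
eef_pos: [0.6392, -0.1741, 0.161]
ee_rot: [0.999, -0.035, -0.003, -0.001]
contact_force: [0.3, -0.6, -0.8]
grip_width: 0.0469
grasp_force: 0.0
```

```bash
python3 p.py .4766 -.1236 .15 7
```

```text
t 7.55 pos [ 0.6392 -0.1741  0.161 ] F [ 0.3 -0.6 -0.8] w 0.0469 gf 0.0
shift [-16.57  -3.89   1.22] turn [-0.0029  0.0064 -0.1925] phi [-4.03  0.37  0.16]
```

apply_moves([
  [[-2.5,-0.6,0,0,0,0,0],[-6,-1.4,0,0,0,0,0],[-9.5,-2.2,0,0,0,-0.06,0],[-13,-3,0.5,0,0,-0.12,0],[-16.5,-3.9,1,0,0,-0.19,0]],
])

```text
time: 7.97
eef_pos: [0.4788, -0.1244, 0.1544]
ee_rot: [0.998, 0.061, 0.001, 0.001]
contact_force: [-0.4, 0.1, 0.9]
grip_width: 0.047
grasp_force: 0.0
```

apply_moves([
  [[0,0,0,0,0,0,0],[0,0,0,0,0,0,0],[0,0,0,0,0,0,0],[0,0,0,0,0,0,0],[0,0,0,0,0,0,0]],
])

```text
time: 8.38
eef_pos: [0.4818, -0.1255, 0.1546]
ee_rot: [0.998, 0.06, 0.001, 0.001]
contact_force: [0.3, -0.3, -0.4]
grip_width: 0.0469
grasp_force: 0.0
```

```bash
python3 p.py .4766 -.1236 .077 7; python3 - <<'E'
from h import *; from station import *
t,s=get_image("top"),get_image("side"); import pickle; pickle.dump(dict(top=t,side=s),open("im1.pkl","wb"))
rows=[]
for g in(t,s):
    u=proj(g,[[.6415,-.175,.08]])[0].astype(int); x0,y0=u-26; x0=int(x0);y0=int(y0)
    a=cv2.resize(g["image"][y0:y0+52,x0:x0+52,::-1],(390,390),interpolation=cv2.INTER_CUBIC); b=a.copy()
    r,_=render(g,.032,(.6415,-.175,np.radians(86),.034),x0,y0,52,52); cs,_=cv2.findContours((cv2.resize(r,(390,390))>.5).astype(np.uint8),0,1); cv2.drawContours(b,cs,-1,(0,0,255),1); rows.append(b)
cv2.imwrite("pics/s1.png",np.hstack(rows))
E
```

```text
t 8.38 pos [ 0.4818 -0.1255  0.1546] F [ 0.3 -0.3 -0.4] w 0.0469 gf 0.0
shift [-0.51 -0.26  7.76] turn [ 0.0016 -0.0026 -0.0026] phi [ 6.85 -0.16 -0.07]
```

View pics/s1.png

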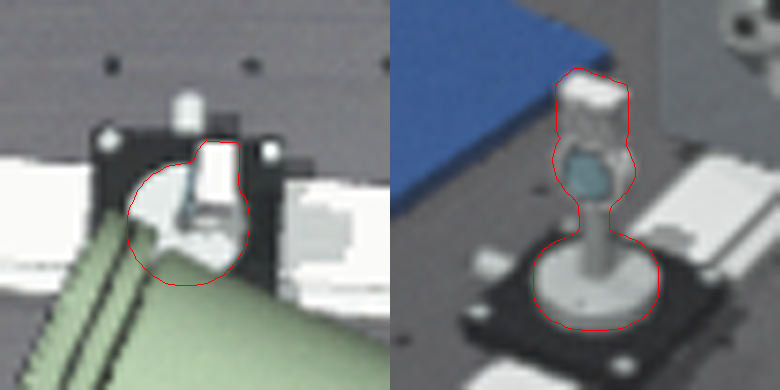

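The small lens stands exactly where the model contour (red) is, centred on its plate in both views. On to the medium lens.

apply_moves([
  [[-0.2,-0.1,1,0,0,0,0],[-0.5,-0.25,2.5,0,0,0,0],[-0.5,-0.25,4,0,0,0,0],[-0.5,-0.25,4,0,0,0,0],[-0.5,-0.25,4,0,0,0,0]],
])

```text
time: 8.9
eef_pos: [0.4734, -0.1222, 0.112]
ee_rot: [0.998, 0.06, -0.001, -0.001]
contact_force: [0.7, 0.1, 0.6]
grip_width: 0.047
grasp_force: 0.0
```

```bash
python3 p.py .4766 -.1236 .077 7
```

```text
t 8.9 pos [ 0.4734 -0.1222  0.112 ] F [0.7 0.1 0.6] w 0.047 gf 0.0
shift [0.31 0.18 3.5 ] turn [-0.0017  0.0027 -0.0025] phi [6.86 0.16 0.08]
```

apply_moves([
  [[0.1,0.1,1,0,0,0,0],[0.1,0.1,2,0,0,0,0],[0.1,0.1,3,0,0,0,0],[0.1,0.1,3.4,0,0,0,0],[0.1,0.1,3.4,0,0,0,0]],
])

```text
time: 9.32
eef_pos: [0.4742, -0.123, 0.0777]
ee_rot: [0.998, 0.06, -0.001, -0.001]
contact_force: [0.5, -0.6, -0.5]
grip_width: 0.047
grasp_force: 0.0
```

apply_moves([
  [[0,0,0,0,0,0,0],[0,0,0,0,0,0,0],[0,0,0,0,0,0,0],[0,0,0,0,0,0,0],[0,0,0,0,0,0,0]],
])

```text
time: 9.73
eef_pos: [0.4759, -0.1237, 0.0798]
ee_rot: [0.998, 0.06, 0.0, 0.0]
contact_force: [0.4, -0.8, 0.0]
grip_width: 0.0471
grasp_force: 0.0
```

apply_moves([
  [[0,0,0,0,0,0,0],[0,0,0,0,0,0,0],[0,0,0,0,0,0,0]],
])

```text
time: 9.98
eef_pos: [0.4756, -0.1235, 0.0794]
ee_rot: [0.998, 0.06, 0.0, 0.0]
contact_force: [0.4, -1.2, -0.5]
grip_width: 0.047
grasp_force: 0.0
```

```bash
python3 p.py .4766 -.1236 .077 7
```

```text
t 9.98 pos [ 0.4756 -0.1235  0.0794] F [ 0.4 -1.2 -0.5] w 0.047 gf 0.0
shift [0.1  0.02 0.24] turn [ 0.0001 -0.0002 -0.0023] phi [ 6.87 -0.01 -0.  ]
```

apply_moves([
  [[0.1,0,0.1,0,0,0,0.1],[0.1,0,0.2,0,0,0,0.2],[0.1,0,0.2,0,0,0,0.4],[0.1,0,0.2,0,0,0,0.6],[0.1,0,0.2,0,0,0,0.8]],
], grip_force=12)

```text
time: 10.4
eef_pos: [0.4765, -0.1234, 0.0773]
ee_rot: [0.998, 0.06, -0.0, -0.0]
contact_force: [0.4, 0.5, 0.2]
grip_width: 0.021
grasp_force: 0.0
```

apply_moves([
  [[0,0,0,0,0,0,1],[0,0,0,0,0,0,1],[0,0,0,0,0,0,1],[0,0,0,0,0,0,1],[0,0,0,0,0,0,1]],
])

```text
time: 10.82
eef_pos: [0.4763, -0.1233, 0.0772]
ee_rot: [0.998, 0.06, -0.0, -0.0]
contact_force: [-0.4, -0.4, -1.1]
grip_width: 0.0141
grasp_force: 12.0
```

```bash
python3 p.py .4766 -.1236 .077 7
```

```text
t 10.82 pos [ 0.4763 -0.1233  0.0772] F [-0.4 -0.4 -1.1] w 0.0141 gf 12.0
shift [0.02 0.03 0.02] turn [-0.0003  0.0003 -0.0024] phi [6.86 0.02 0.01]
```

apply_moves([
  [[0,0,-0.5,0,0,0,1],[0,0,-1.5,0,0,0,1],[0,0,-3,0,0,0,1],[0,0,-5,0,0,0,1],[0,0,-7,0,0,0,1]],
], grip_force=20)

```text
time: 11.23
eef_pos: [0.4762, -0.1232, 0.1485]
ee_rot: [0.998, 0.06, -0.0, -0.0]
contact_force: [-0.3, -0.3, -1.2]
grip_width: 0.0137
grasp_force: 20.0
```

```bash
python3 p.py .654 .0093 .147 -4
```

```text
t 11.23 pos [ 0.4762 -0.1232  0.1485] F [-0.3 -0.3 -1.2] w 0.0137 gf 20.0
shift [ 19.24 -11.03   0.14] turn [-0.0003  0.0006  0.1897] phi [6.87 0.03 0.02]
```

apply_moves([
  [[1.2,-0.7,0,0,0,0,1],[3.2,-1.8,0,0,0,0,1],[5.5,-3.1,0,0,0,0,1],[7.7,-4.4,0,0,0,0,1],[10,-5.7,0,0,0,0,1]],
])

```text
time: 11.65
eef_pos: [0.57, -0.0535, 0.1471]
ee_rot: [0.998, 0.06, -0.0, -0.0]
contact_force: [-0.1, -0.5, -0.9]
grip_width: 0.0139
grasp_force: 20.0
```

apply_moves([
  [[2.2,-1.3,0,0,0,0.04,1],[4.4,-2.5,0,0,0,0.08,1],[6.5,-3.8,0,0,0,0.12,1],[8.3,-4.8,0,0,0,0.16,1],[9.2,-5.3,0,0,0,0.19,1]],
])

```text
time: 12.07
eef_pos: [0.6559, 0.0115, 0.1466]
ee_rot: [0.999, -0.035, 0.0, -0.001]
contact_force: [-0.8, 0.3, -1.7]
grip_width: 0.0136
grasp_force: 20.0
```

apply_moves([
  [[0,0,0.6,0,0,0,1],[0,0,1.2,0,0,0,1],[0,0,1.8,0,0,0,1],[0,0,2.2,0,0,0,1],[0,0,2.4,0,0,0,1]],
])

```text
time: 12.48
eef_pos: [0.6524, 0.0083, 0.1216]
ee_rot: [0.999, -0.035, -0.001, -0.0]
contact_force: [0.4, -0.7, -1.6]
grip_width: 0.0138
grasp_force: 20.0
```

apply_moves([
  [[0,0,0,0,0,0,1],[0,0,0,0,0,0,1],[0,0,0,0,0,0,1],[0,0,0,0,0,0,1],[0,0,0,0,0,0,1]],
])

```text
time: 12.9
eef_pos: [0.6543, 0.0086, 0.1239]
ee_rot: [0.999, -0.035, 0.0, 0.0]
contact_force: [0.6, -0.7, -1.7]
grip_width: 0.0139
grasp_force: 20.0
```

```bash
python3 p.py .654 .0093 .1115 -4
```

```text
t 12.9 pos [0.6543 0.0086 0.1239] F [ 0.6 -0.7 -1.7] w 0.0139 gf 20.0
shift [-0.04 -0.06  1.24] turn [ 0.     -0.001  -0.0005] phi [-4.03 -0.06 -0.01]
```

apply_moves([
  [[0,-0.05,0.3,0,0,0,1],[0,-0.05,0.6,0,0,0,1],[0,-0.05,0.9,0,0,0,1],[0,-0.05,1.05,0,0,0,1],[0,-0.05,1.05,0,0,0,1]],
])

```text
time: 13.32
eef_pos: [0.6534, 0.0093, 0.1119]
ee_rot: [0.999, -0.035, -0.001, -0.0]
contact_force: [0.4, 0.5, -1.0]
grip_width: 0.0137
grasp_force: 20.0
```

apply_moves([
  [[0,0,0.05,0,0,0,1],[0,0,0.1,0,0,0,1],[0,0,0.13,0,0,0,1],[0,0,0.16,0,0,0,1],[0,0,0.16,0,0,0,1]],
])

```text
time: 13.73
eef_pos: [0.6541, 0.0093, 0.1114]
ee_rot: [0.999, -0.035, 0.0, -0.0]
contact_force: [0.2, 0.0, -2.0]
grip_width: 0.0139
grasp_force: 20.0
```

```bash
python3 p.py .654 .0093 .1112 -4
```

```text
t 13.73 pos [0.6541 0.0093 0.1114] F [ 0.2  0.  -2. ] w 0.0139 gf 20.0
shift [-0.01 -0.    0.02] turn [-0.     -0.0002 -0.0004] phi [-4.02 -0.01 -0.  ]
```

apply_moves([
  [[0,0,0.04,0,0,0,1],[0,0,0.08,0,0,0,1],[0,0,0.08,0,0,0,1],[0,0,0.08,0,0,0,1]],
])

```text
time: 14.07
eef_pos: [0.6543, 0.0092, 0.1113]
ee_rot: [0.999, -0.035, 0.0, 0.0]
contact_force: [-3.1, 0.1, 3.7]
grip_width: 0.0135
grasp_force: 20.0
```

Contact; release and retreat, then go toward the large lens.

apply_moves([
  [[0,0,-0.03,0,0,0,0.65],[0,0,-0.03,0,0,0,0.55],[0,0,-0.03,0,0,0,0.4],[0,0,-0.03,0,0,0,0.2],[0,0,-0.03,0,0,0,0]],
], grip_force=10)

```text
time: 14.48
eef_pos: [0.654, 0.0093, 0.1105]
ee_rot: [0.999, -0.035, -0.0, -0.0]
contact_force: [-0.3, -0.9, 0.7]
grip_width: 0.0378
grasp_force: 0.0
```

apply_moves([
  [[0,0,0,0,0,0,0],[0,0,0,0,0,0,0],[0,0,-1,0,0,0,0],[0,0,-3,0,0,0,0],[0,0,-6,0,0,0,0]],
])

```text
time: 14.9
eef_pos: [0.6516, 0.0095, 0.1684]
ee_rot: [0.999, -0.035, -0.004, -0.0]
contact_force: [-0.1, -0.0, -0.4]
grip_width: 0.047
grasp_force: 0.0
```

```bash
python3 p.py .4492 .2885 .15 0.5
```

```text
t 14.9 pos [0.6516 0.0095 0.1684] F [-0.1 -0.  -0.4] w 0.047 gf 0.0
shift [-22.13 -26.41   2.01] turn [-0.0006  0.007  -0.079 ] phi [-4.02  0.4   0.05]
```

apply_moves([
  [[-1,-1.2,-0.3,0,0,0,0],[-3.2,-3.8,-0.3,0,0,0,0],[-5.5,-6.6,-0.3,0,0,0,0],[-8,-9.5,-0.3,0,0,0,0],[-10.5,-12.5,-0.3,0,0,0,0]],
])

```text
time: 15.32
eef_pos: [0.5567, 0.1425, 0.1741]
ee_rot: [0.999, -0.036, 0.0, -0.0]
contact_force: [-0.3, 1.0, -0.2]
grip_width: 0.0467
grasp_force: 0.0
```

apply_moves([
  [[-2.5,-3,0.5,0,0,0,0],[-5,-6,1,0,0,-0.02,0],[-7.5,-9,1.5,0,0,-0.04,0],[-9.8,-11.8,2,0,0,-0.06,0],[-11.5,-13.8,2.2,0,0,-0.08,0]],
])

```text
time: 15.73
eef_pos: [0.45, 0.2893, 0.1514]
ee_rot: [1.0, 0.006, -0.001, -0.0]
contact_force: [-0.6, 0.2, -0.6]
grip_width: 0.047
grasp_force: 0.0
```

apply_moves([
  [[0,0,0,0,0,0,0],[0,0,0,0,0,0,0],[0,0,0,0,0,0,0],[0,0,0,0,0,0,0],[0,0,0,0,0,0,0]],
])

```text
time: 16.15
eef_pos: [0.4541, 0.2861, 0.1521]
ee_rot: [1.0, 0.004, 0.0, -0.0]
contact_force: [-0.2, -0.2, 0.6]
grip_width: 0.0471
grasp_force: 0.0
```

apply_moves([
  [[0,0,0,0,0,0,0],[0,0,0,0,0,0,0],[0,0,0,0,0,0,0],[0,0,0,0,0,0,0],[0,0,0,0,0,0,0]],
])

```text
time: 16.57
eef_pos: [0.4531, 0.2869, 0.1517]
ee_rot: [1.0, 0.005, -0.0, 0.0]
contact_force: [-0.3, 0.2, -0.3]
grip_width: 0.0473
grasp_force: 0.0
```

```bash
python3 p.py .4492 .2885 .0862 0.5; python3 - <<'E'
from h import *; from station import *
t,s=get_image("top"),get_image("side"); import pickle; pickle.dump(dict(top=t,side=s),open("im2.pkl","wb"))
rows=[]
for g in(t,s):
    u=proj(g,[[.654,.0093,.08]])[0].astype(int); x0,y0=u-26; x0=int(x0);y0=int(y0)
    b=cv2.resize(g["image"][y0:y0+52,x0:x0+52,::-1],(390,390),interpolation=cv2.INTER_CUBIC)
    r,_=render(g,.048,(.654,.0093,np.radians(86),.034),x0,y0,52,52); cs,_=cv2.findContours((cv2.resize(r,(390,390))>.5).astype(np.uint8),0,1); cv2.drawContours(b,cs,-1,(0,0,255),1); rows.append(b)
cv2.imwrite("pics/m1.png",np.hstack(rows))
E
```

```text
t 16.57 pos [0.4531 0.2869 0.1517] F [-0.3  0.2 -0.3] w 0.0473 gf 0.0
shift [-0.39 -0.17  6.55] turn [0.     0.0001 0.0007] phi [ 0.54  0.   -0.  ]
```

View pics/m1.png

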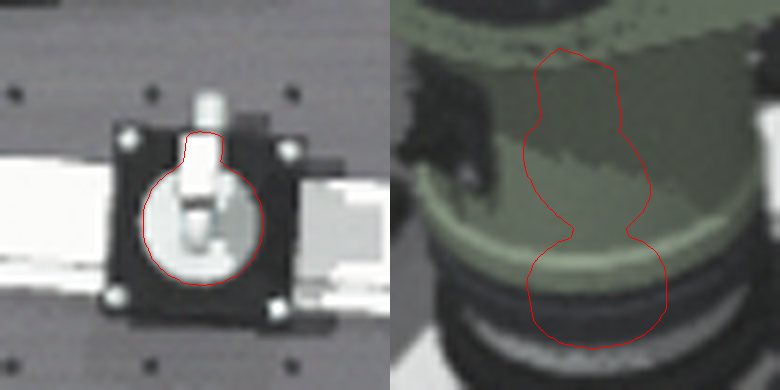

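Medium lens (top view, foot at (202,222)) is at the centre of its four screws (mean (203,223)); the arm hides it in the side view. Now the large lens.

apply_moves([
  [[-0.35,-0.15,0.7,0,0,0,0],[-0.35,-0.15,2,0,0,0,0],[-0.35,-0.15,3.3,0,0,0,0],[-0.35,-0.15,4,0,0,0,0],[-0.35,-0.15,4,0,0,0,0]],
])

```text
time: 17.08
eef_pos: [0.4475, 0.2878, 0.1094]
ee_rot: [1.0, 0.005, -0.002, 0.001]
contact_force: [0.4, 0.0, 0.7]
grip_width: 0.0469
grasp_force: 0.0
```

apply_moves([
  [[0,0,0.6,0,0,0,0],[0,0,1.4,0,0,0,0],[0,0,2.2,0,0,0,0],[0,0,2.5,0,0,0,0],[0,0,2.5,0,0,0,0]],
])

```text
time: 17.5
eef_pos: [0.4486, 0.2881, 0.0855]
ee_rot: [1.0, 0.005, -0.001, 0.0]
contact_force: [-0.6, -1.0, 0.7]
grip_width: 0.047
grasp_force: 0.0
```

apply_moves([
  [[0,0,0,0,0,0,0],[0,0,0,0,0,0,0],[0,0,0,0,0,0,0],[0,0,0,0,0,0,0],[0,0,0,0,0,0,0]],
])

```text
time: 17.92
eef_pos: [0.4498, 0.2886, 0.0871]
ee_rot: [1.0, 0.005, 0.0, -0.0]
contact_force: [0.3, 0.2, 0.2]
grip_width: 0.0465
grasp_force: 0.0
```

```bash
python3 p.py .4495 .2884 .0862 0.5
```

```text
t 17.92 pos [0.4498 0.2886 0.0871] F [0.3 0.2 0.2] w 0.0465 gf 0.0
shift [-0.03  0.02  0.09] turn [-0.0003 -0.0006  0.0011] phi [ 0.56 -0.04  0.02]
```

apply_moves([
  [[0,0,0,0,0,0,0.1],[0,0,0,0,0,0,0.2],[0,0,0,0,0,0,0.4],[0,0,0,0,0,0,0.6],[0,0,0,0,0,0,0.8]],
], grip_force=12)

```text
time: 18.33
eef_pos: [0.4495, 0.2885, 0.0868]
ee_rot: [1.0, 0.005, 0.0, 0.0]
contact_force: [-0.2, 0.8, 0.4]
grip_width: 0.021
grasp_force: 0.0
```

apply_moves([
  [[0,0,0,0,0,0,1],[0,0,0,0,0,0,1],[0,0,0,0,0,0,1],[0,0,0,0,0,0,1],[0,0,0,0,0,0,1]],
])

```text
time: 18.75
eef_pos: [0.4494, 0.2883, 0.0866]
ee_rot: [1.0, 0.005, -0.0, 0.0]
contact_force: [-0.1, -0.2, -1.0]
grip_width: 0.0139
grasp_force: 12.0
```

apply_moves([
  [[0,0,-0.5,0,0,0,1],[0,0,-1.5,0,0,0,1],[0,0,-3,0,0,0,1],[0,0,-5,0,0,0,1],[0,0,-7,0,0,0,1]],
], grip_force=20)

```text
time: 19.17
eef_pos: [0.449, 0.2884, 0.1577]
ee_rot: [1.0, 0.005, -0.0, 0.0]
contact_force: [0.1, 0.2, -1.8]
grip_width: 0.0138
grasp_force: 20.0
```

```bash
python3 p.py .6662 .1818 .156 -4
```

```text
t 19.17 pos [0.449  0.2884 0.1577] F [ 0.1  0.2 -1.8] w 0.0138 gf 20.0
shift [21.61 10.87  0.15] turn [0.0002 0.001  0.0796] phi [ 0.56  0.06 -0.01]
```

apply_moves([
  [[1.4,0.7,0,0,0,0,1],[3.7,1.8,0,0,0,0,1],[6.2,3.1,0,0,0,0,1],[8.7,4.4,0,0,0,0,1],[11.2,5.6,0,0,0,0,1]],
])

```text
time: 19.58
eef_pos: [0.5635, 0.2323, 0.1564]
ee_rot: [1.0, 0.005, -0.0, 0.0]
contact_force: [0.1, -0.1, -1.9]
grip_width: 0.0138
grasp_force: 20.0
```

apply_moves([
  [[2.5,1.3,0,0,0,0.02,1],[5,2.5,0,0,0,0.04,1],[7.3,3.7,0,0,0,0.06,1],[9.3,4.7,0,0,0,0.08,1],[10.4,5.25,0,0,0,0.08,1]],
])

```text
time: 20.0
eef_pos: [0.6693, 0.1794, 0.1558]
ee_rot: [0.999, -0.037, 0.0, 0.0]
contact_force: [-0.6, 0.6, -2.1]
grip_width: 0.0139
grasp_force: 20.0
```

apply_moves([
  [[0,0,0.6,0,0,0,1],[0,0,1.2,0,0,0,1],[0,0,1.8,0,0,0,1],[0,0,2.2,0,0,0,1],[0,0,2.4,0,0,0,1]],
])

```text
time: 20.42
eef_pos: [0.6647, 0.1827, 0.131]
ee_rot: [0.999, -0.035, -0.002, 0.0]
contact_force: [-0.1, 1.3, -1.3]
grip_width: 0.0138
grasp_force: 20.0
```

apply_moves([
  [[0,0,0,0,0,0,1],[0,0,0,0,0,0,1],[0,0,0,0,0,0,1],[0,0,0,0,0,0,1],[0,0,0,0,0,0,1]],
])

```text
time: 20.83
eef_pos: [0.6668, 0.1823, 0.1334]
ee_rot: [0.999, -0.035, 0.001, -0.0]
contact_force: [-0.5, 0.0, -1.8]
grip_width: 0.0136
grasp_force: 20.0
```

```bash
python3 p.py .6662 .1818 .1206 -4
```

```text
t 20.83 pos [0.6668 0.1823 0.1334] F [-0.5  0.  -1.8] w 0.0136 gf 20.0
shift [-0.06  0.05  1.28] turn [-0.0002 -0.001  -0.0003] phi [-4.02 -0.06  0.01]
```

apply_moves([
  [[-0.04,0.04,0.3,0,0,0,1],[-0.04,0.04,0.6,0,0,0,1],[-0.04,0.04,0.9,0,0,0,1],[-0.04,0.04,1.05,0,0,0,1],[-0.04,0.04,1.05,0,0,0,1]],
])

```text
time: 21.25
eef_pos: [0.6655, 0.1816, 0.1212]
ee_rot: [0.999, -0.035, -0.001, 0.0]
contact_force: [-0.3, -0.4, -1.9]
grip_width: 0.0138
grasp_force: 20.0
```

apply_moves([
  [[0,0,0.05,0,0,0,1],[0,0,0.1,0,0,0,1],[0,0,0.14,0,0,0,1],[0,0,0.18,0,0,0,1],[0,0,0.18,0,0,0,1]],
])

```text
time: 21.67
eef_pos: [0.6663, 0.1818, 0.1208]
ee_rot: [0.999, -0.035, 0.0, -0.0]
contact_force: [0.2, 0.5, -1.6]
grip_width: 0.0137
grasp_force: 20.0
```

apply_moves([
  [[0,0,0,0,0,0,1],[0,0,0,0,0,0,1],[0,0,0,0,0,0,1]],
])

```text
time: 21.92
eef_pos: [0.6663, 0.1818, 0.1207]
ee_rot: [0.999, -0.035, 0.0, -0.0]
contact_force: [-0.5, 0.3, -0.1]
grip_width: 0.0139
grasp_force: 20.0
```

```bash
python3 p.py .6662 .1818 .1206 -4
```

```text
t 21.92 pos [0.6663 0.1818 0.1207] F [-0.5  0.3 -0.1] w 0.0139 gf 20.0
shift [-0.01 -0.    0.01] turn [-0.0001 -0.0004 -0.0004] phi [-4.02 -0.03  0.  ]
```

apply_moves([
  [[0,0,0.04,0,0,0,1],[0,0,0.06,0,0,0,1],[0,0,0.06,0,0,0,1],[0,0,0.06,0,0,0,1]],
])

```text
time: 22.25
eef_pos: [0.6664, 0.1818, 0.1207]
ee_rot: [0.999, -0.035, 0.0, -0.0]
contact_force: [-1.3, -0.2, 4.2]
grip_width: 0.0137
grasp_force: 20.0
```

apply_moves([
  [[0,0,-0.02,0,0,0,0.65],[0,0,-0.02,0,0,0,0.55],[0,0,-0.02,0,0,0,0.4],[0,0,-0.02,0,0,0,0.2],[0,0,-0.02,0,0,0,0]],
], grip_force=10)

```text
time: 22.67
eef_pos: [0.6661, 0.1817, 0.1197]
ee_rot: [0.999, -0.035, -0.0, 0.0]
contact_force: [0.9, -0.2, -0.1]
grip_width: 0.0377
grasp_force: 0.0
```

apply_moves([
  [[0,0,0,0,0,0,0],[0,0,0,0,0,0,0],[0,0,-1,0,0,0,0],[0,0,-3,0,0,0,0],[0,0,-6,0,0,0,0]],
])

```text
time: 23.08
eef_pos: [0.6637, 0.1814, 0.1775]
ee_rot: [0.999, -0.035, -0.004, 0.001]
contact_force: [0.1, -0.8, 0.7]
grip_width: 0.0466
grasp_force: 0.0
```

apply_moves([
  [[-2,0,-1.5,0,0,0,0],[-5,0,-2,0,0,0,0],[-8.5,0,-2,0,0,0,0],[-12,0,-2,0,0,0,0],[-15.5,0,-2,0,0,0,0]],
])

```text
time: 23.5
eef_pos: [0.5104, 0.1927, 0.2012]
ee_rot: [0.999, -0.035, 0.001, -0.0]
contact_force: [0.1, -0.7, 0.0]
grip_width: 0.0468
grasp_force: 0.0
```

apply_moves([
  [[-3,0,0,0,0,0,0],[-6,0,0,0,0,0,0],[-9,0,0,0,0,0,0],[-11,0,0,0,0,0,0],[-12,0,0,0,0,0,0]],
])

```text
time: 23.92
eef_pos: [0.3896, 0.2013, 0.2008]
ee_rot: [0.999, -0.035, 0.0, -0.0]
contact_force: [-0.3, -0.3, 0.4]
grip_width: 0.0472
grasp_force: 0.0
```

```bash
python3 - <<'E'
from h import *; from station import *
t,s=get_image("top"),get_image("side"); rows=[]
for g in(t,s):
  row=[]
  for D,p in((.066,(.6662,.1818)),(.048,(.654,.0093)),(.032,(.6415,-.175))):
    u=proj(g,[[*p,.08]])[0].astype(int); x0,y0=map(int,u-26)
    b=cv2.resize(g["image"][y0:y0+52,x0:x0+52,::-1],(260,260),interpolation=cv2.INTER_CUBIC)
    r,_=render(g,D,(*p,np.radians(86),.034),x0,y0,52,52); cs,_=cv2.findContours((cv2.resize(r,(260,260))>.5).astype(np.uint8),0,1); cv2.drawContours(b,cs,-1,(0,0,255),1); row.append(b)
  rows.append(np.hstack(row))
cv2.imwrite("pics/f1.png",np.vstack(rows)); cv2.imwrite("pics/f2.png",t["image"][:,:,::-1])
E
```

```text
(no output)
```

View pics/f1.png

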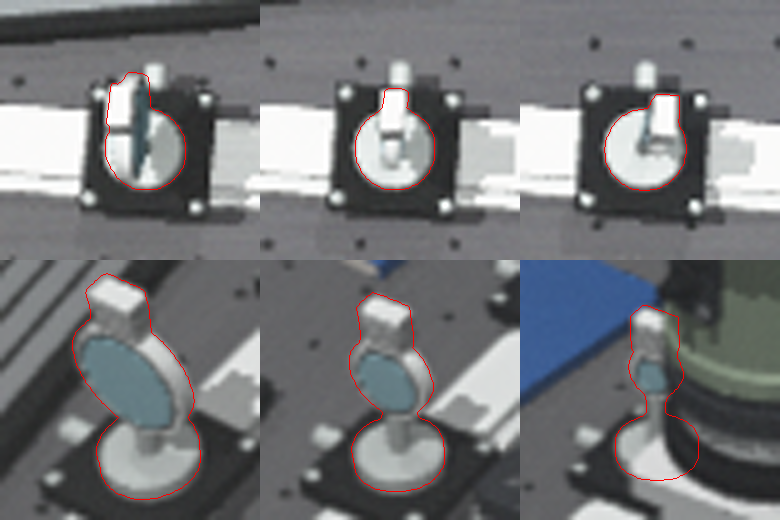

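View pics/f2.png

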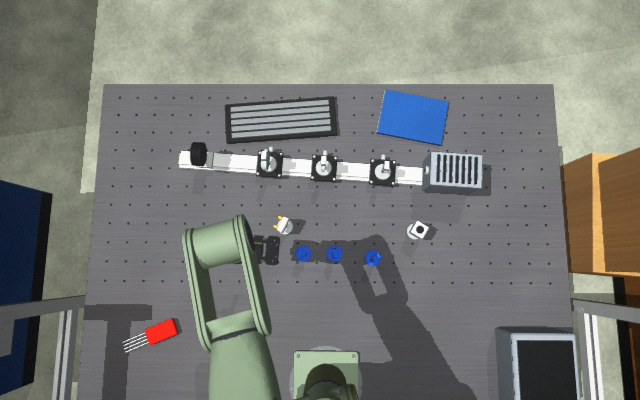

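All three lenses match the planned poses and sit centred on their carriers: large at (268,160), medium at (323,165), small at (382,170). The mirror mount, the cube and the blue look-alikes haven't moved, and the arm is clear.

```bash
python3 -c "
from station import *
print(finish_job())"
```

```text
the job is handed in; nothing more can be done
None
```

The job is handed in after about 24 s of robot time: small, medium and large lenses were placed in that order, upright and centred on the right, middle and left carriers, facing the beam, with nothing else moved.

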